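# Put the strap hook away in the revolving parts carousel

### The job

Turn the drum of the parts carousel until its one empty bay, the one with the hook's outline painted on its floor, stands squarely in the window of the lid and stays there. Then lift the stainless strap hook out of the slackened vise, set it down on its feet on the bench and let go of it to change your grip, and lower it (do not drop it) through the window so that it lies feet down on its outline, lengthwise along the bay. Leave the slate, the gauge block, the nail bar and the jar where they are.

Things in the scene. Friction and masses are not known exactly. Their poses are not given: they have to be found in the camera images.
- carousel: Revolving parts bin screwed to the bench: round painted can 286 mm across (3 foot lugs reach 165 mm from the axis), fixed clear lid 4 mm thick, lid top 58 mm above the bench. Origin: can centre on the bench, z up. The lid's only opening, the window, edged with steel wire, lies towards the carousel's own -x: a sector 46 to 132 mm from the axis, 0.46 rad to either side of -x.
- drum (a joint): Angle of the drum in the can, rad. 0 = the empty bay stands squarely in the window; growing = drum turns anticlockwise seen from above. It turns both ways (over a full turn each way) against a steady friction of about 0.2 N m and stays where it is left. Turn it by the knob on top. It has six bays of 60 degrees, parted by upright walls 3 mm thick and 38 mm high.
- knob (a point): Centre of the black bar grip on top of the drum, on its axis, 87 mm above the bench. The bar is 60 mm long (along this frame's x axis), 18 mm thick and 34 mm high (70 to 104 mm above the bench), upright sides; it turns with the drum. Below it a round collar 52 mm across (62 to 70 mm above the bench), then the lid.
- bay (a point): Middle of the thin black outline (68 x 27 mm) painted on the floor of the empty bay, 88 mm from the drum's axis, 14 mm above the bench, 44 mm below the lid's top. Turns with the drum; x axis along the bay through the drum's axis (-x outward). Floor free from 30 mm (hub) to 136 mm from the axis. The other five bays hold nails, screws, washers, wire hooks.
- window (a point): Point below the middle of the window, fixed, 88 mm from the drum's axis, at the height of the drum floor (14 mm above the bench). x axis along the radius (-x outward). The bay stands in the window when bay lies on this point. The window is about 86 mm long along the radius and 78 mm wide here.
- vise: Small cast iron bench vise bolted down. Origin: on the bench below the middle of the jaw gap. Jaws 48 mm wide (along y), tops 78 mm above the bench, slackened to a 28 mm gap (along x). Between them the slide bar, 30 mm wide, top 62 mm up. Screw and leaning 104 mm tommy bar reach 125 mm towards -x (bar ends 18 to 83 mm up), anvil 91 mm towards +x; base plate 118 x 84 mm.
- hook: Stainless strap hook: flat strip 64 x 24 mm, both ends turned down as legs; 22 mm high, metal 5 mm thick, 0.1 kg; small lip turned in at the +x foot. Origin: underside centre, between the feet; x along the 64 mm, y across the 24 mm, z up. At the start it sits loose astride the vise's slide bar, length along the jaws, legs outside the jaws' ends, feet 45 mm up, jaws 2 mm from its long sides.
- slate: Bystander: grey slate offcut about 180 x 112 x 7 mm lying flat; origin at the middle of the underside.
- gauge_block: Bystander: brass block 80 x 30 x 20 mm lying on the slate; origin at the middle of its underside, x along its length.
- nail_bar: Bystander: steel nail bar about 210 mm long (x), 24 mm wide, up to 35 mm high at its claw; origin near its middle on the bench.
- jar: Bystander: green glass jar of wire hooks, 72 mm across, 98 mm high; origin at the middle of its underside.
- hook_top (a point): Middle of the hook's flat strip, top face, 22 mm above its feet; same axes as the hook. In the vise the jaws rise 11 mm above this face, so there only the hook's two ends (outer faces of the legs, 64 mm apart) can be taken; in the bay there is no room for fingers beyond its ends, only at its long sides (24 mm apart).
There are look-alikes about, which are no part of the job. Several things have the shape of the hook; the one meant has the colours described above.

How it is judged:
By the outcome, as a careful person would: the job done as asked, in the order asked, and still so for the second after the job is handed in, with the robot touching nothing.
It also fails if it takes over 61 s, if anything falls off the work surface, if the arm or the gripper's body presses on something with over 40 N, if the wrist force passes 120 N, or if a joint passes its speed limit or range.

### The arm

A 6-joint arm with a two-finger parallel gripper is mounted at the origin on the work surface. World frame = base frame: x ahead of the robot, y to its left, z up, the work surface at z = 0. Lengths are in m, angles in degrees, forces in N, time in s.
With the tool pointing down it reaches from about 0.4 to 0.825 m from the base axis. Payload 7 kg.
Tool frame: the origin (TCP) lies between the finger pads; the fingertips stand 19 mm ahead of it and the grasp point (between the pads) is the TCP (r.finger_overhang is the distance from the TCP to the fingertips, in m); z points along the fingers, y is the direction in which the jaws open and shut (so a half turn about z gives the same grasp; the last joint's range is limited). The gripper opens to 88 mm and grips with 3 to 60 N. Pads are 19 mm wide; open, the fingers measure 130 mm over their backs; the gripper's body (78 mm by 193 mm) begins 47 mm behind the grasp point.
Start: joints at [87.21, 20.546, 0.682, 0, -70.136, -16.507], TCP at [0.223, 0.637, 0.246] pointing down, gripper open.
Joint ranges: [-176.03, 176.03], [-82.01, 121.73], [-58.28, 71.71], [-173.87, 95.51], [-174.79, -0.11], [-173.66, 173.66]. Speed limits (degrees/s): [136.94, 136.94, 172.46, 180, 180, 180].

### API

Orientations are given as [roll, pitch, yaw] about the fixed x, y, z axes, in that order (R = Rz(yaw) Ry(pitch) Rx(roll)).
In Python, from plant import r, optics gives the robot as it stands. The module is installed in compiled form; this text tells all that it offers.
- The arm moves only by the tool step_arm, never from a script. Its argument "increments" is a list of rows, each an object of numbers: "tx", "ty", "tz": the shift along the world's x, y, z in mm; "ax", "ay", "az": the turn, a rotation vector about the world's x, y, z in degrees; "claw": the gripper command: -1 is shut, 1 is fully open, values between are in proportion. In form: [{"tx": .., "ty": .., "tz": .., "ax": .., "ay": .., "az": .., "claw": ..}, ...]. A call has 1 to 12 rows; each row shifts and turns the commanded pose from where the row before left it; what a row does not reach is not made up. A row lasts 1/10 s, in which the tool goes at most 50 mm and 8.59 degrees, less where a joint would pass 70% of its speed; a pose out of reach is approached as far as the arm can. A call with a gripper value outside its range is refused whole. The fingers move at their own pace and stop on an object; "newtons" is the grip in N (left out, the last holds). Time passes only in rows, so rows that do not move let the fingers close. It gives the time, the measured TCP pose, the force and the opening at its end, in the units of the state.
- r.get_state(): the state, without advancing time (a new reading comes with each control period).
- optics.capture(name): name is "side" or "top" or "wrist"; returns a dict with "image" (420x560x3 uint8, blue, green, red), "depth" (420x560 float32, m along the optical axis (not along the pixel's ray), 0 where there is no reading), "fx", "fy", "cx", "cy" (pixels), "R" (3x3) and "t" (3): a world point X has camera coordinates R X + t. Camera axes: x right, y down, z forward; pixel columns grow to the right and rows downward; lengths in m; the calibration is good to about 2 mm. A picture is of the moment at which its call begins.
- r.close_job(): hands the job in, once; it reports no verdict.
The state is a dict: "time_s": time; "joints": joint angles; "qd": joint speeds; "joint_torque": joint torques, N m; "tcp_pos": TCP position; "eef_rot": TCP orientation; "contact_force": force on the tool from outside, world axes, zero at the start; "moment": the same for the moment, N m; "gripper_width": finger opening in m.
Only numpy, scipy, OpenCV 4.12 (cv2) and the standard library are available. Lean on these libraries where they do the work, as an engineer would, in place of code of your own. Each camera call takes 0.05 s, during which the arm holds its last target. There are 200 camera calls.

## Working session

There is one attempt and no reset: what is moved stays moved. The work goes in short steps, Python scripts to look and compute and a tool call to move; the robot and the scene stay as the last step left them, time stands still between calls to the robot, and variables do not carry over. Pictures are saved under pics/ and viewed, about 8 in all and at most 12, crops included, and the job is handed in when it is done.

Besides the shell and the picture viewer there is one more tool, called after ">>>" as name([rows], argument=value, ...), one row to a line, values as JSON. step_arm: Moves the arm, as the interface text tells. Its arguments: {"type":"object","properties":{"increments":{"type":"array","items":{"type":"object","properties":{"tx":{"type":"number"},"ty":{"type":"number"},"tz":{"type":"number"},"ax":{"type":"number"},"ay":{"type":"number"},"az":{"type":"number"},"claw":{"type":"number"}}}},"newtons":{"type":"number"}},"required":["increments"]}

```bash
mkdir -p pics
cat > h.py <<'E'
from plant import r, optics
import numpy as np, cv2, pickle
def cap(n,f):
    c=optics.capture(n); pickle.dump(c,open(f+'.pkl','wb')); cv2.imwrite('pics/'+f+'.png',c['image']); return c
def ld(f): return pickle.load(open(f+'.pkl','rb'))
def pt(c,u,v,z=None):
    d=np.array([(u-c['cx'])/c['fx'],(v-c['cy'])/c['fy'],1.]); R=c['R'];t=c['t']
    o=-R.T@t; w=R.T@d
    if z is None:
        p=c['depth'][int(v)-1:int(v)+2,int(u)-1:int(u)+2]; s=np.median(p[p>0]) if (p>0).any() else np.nan
    else: s=(z-o[2])/w[2]
    return o+s*w
def px(c,X):
    q=c['R']@np.array(X)+c['t']; return c['fx']*q[0]/q[2]+c['cx'],c['fy']*q[1]/q[2]+c['cy']
def crop(c,f,x0,y0,x1,y1,k):
    cv2.imwrite('pics/'+f+'.png',cv2.resize(c['image'][y0:y1,x0:x1],None,fx=k,fy=k,interpolation=cv2.INTER_CUBIC))
E
python3 - <<'E'
from h import *
a=cap('top','top0');b=cap('side','side0')
print(r.get_state()); print(a['R'],a['t'],a['fx'])
cv2.imwrite('pics/both.png',cv2.resize(np.hstack([a['image']]),None,fx=1.42,fy=1.42))
E
```

```text
{'time_s': 0.1, 'joints': array([ 8.72100094e+01,  2.05864998e+01,  6.41509378e-01, -1.64095379e-02,
       -7.01346833e+01, -1.65055341e+01]), 'qd': array([-0.05021109, -0.10682164,  0.06420092,  0.01310378, -0.02089511,
        0.01061243]), 'joint_torque': array([-1.30399680e-03, -5.84166312e+01,  2.93749040e+01,  7.01554477e+00,
        1.01232881e-02, -4.22094922e-05]), 'tcp_pos': array([0.22295974, 0.63671287, 0.24474879]), 'eef_rot': array([ 1.79919226e+02, -7.84649077e-03, -1.93011061e+01]), 'contact_force': array([0.11788117, 0.37823886, 0.40919656]), 'moment': array([0.0092694 , 0.03449013, 0.00730306]), 'gripper_width': 0.08756555004573237}
[[-0.01207159 -0.99975698  0.01844608]
 [-0.99637781  0.01047376 -0.08438935]
 [ 0.08417564 -0.01939798 -0.9962621 ]] [0.01360765 0.58717882 1.15940487] 431.18875629216285
```

View pics/both.png

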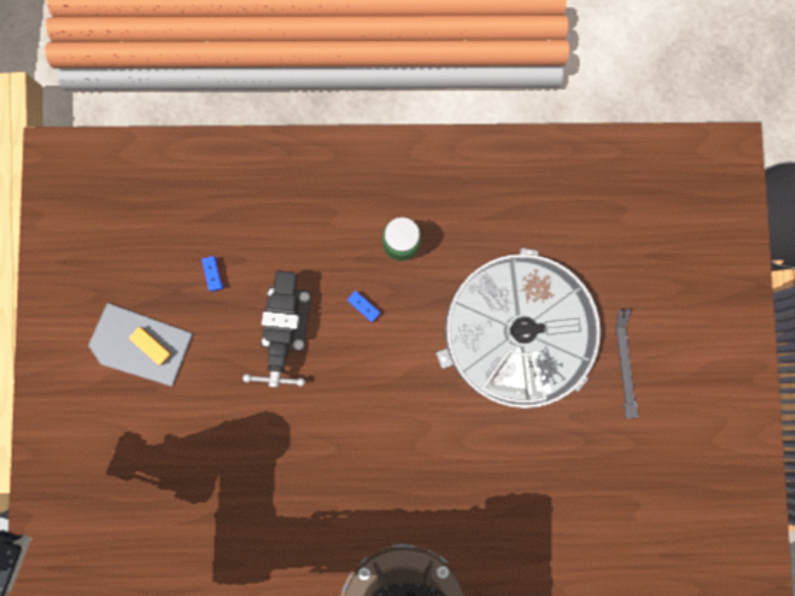

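View pics/side0.png

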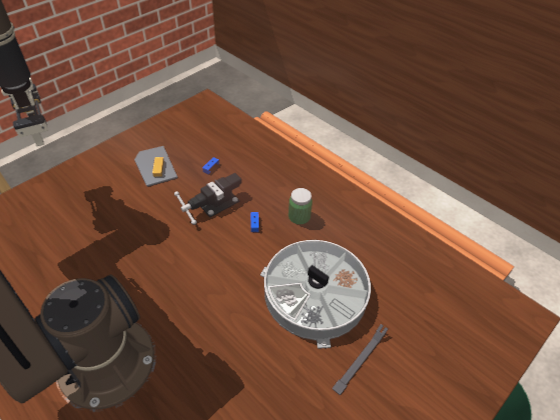

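Run:
```python
from h import *
a=ld('top0')
k=cv2.INTER_CUBIC
A=cv2.resize(a['image'][165:300,300:435],(500,500),interpolation=k)
B=cv2.resize(a['image'][185:275,165:220],(305,500),interpolation=k)
cv2.imwrite('pics/c0.png',np.hstack([A,B]))
for n,u,v in [('knob',370,232),('visejaw',197,226),('blue1',149,192),('blue2',256,216),('jar',283,165),('lid',340,200),('can',319,232),('lugL',313,252)]:
    print(n,pt(a,u,v).round(4))
```

```text
knob [ 0.5257 -0.2265  0.1033]
visejaw [0.548  0.222  0.0648]
blue1 [0.6453 0.361  0.022 ]
blue2 [0.5761 0.0678 0.0205]
jar [ 0.7025 -0.0059  0.0981]
lid [ 0.6143 -0.1593  0.0551]
can [ 0.529  -0.1012  0.0539]
lugL [ 0.4755 -0.0885  0.0096]
```

View pics/c0.png

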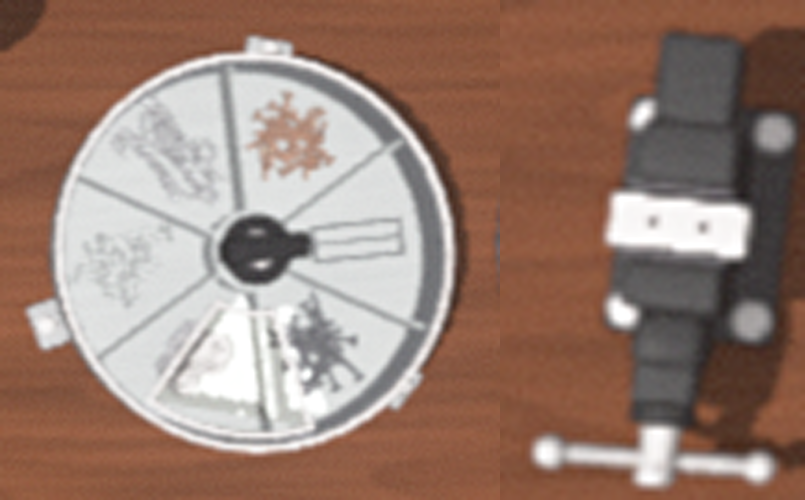

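Run:
```python
from h import *
a=ld('top0'); s=500/135
f=lambda u,v,z: pt(a,300+(u+.5)/s-.5,165+(v+.5)/s-.5,z)
L,R_,T,B=f(50,250,.058),f(457,250,.058),f(253,52,.058),f(253,450,.058)
print(L,R_,T,B,(L+R_)[:2]/2,(T+B)[:2]/2)
c=np.array([(T+B)[0]/2,(L+R_)[1]/2])
for n,u,v,z in [('lugT',268,45,.01),('lugL',45,325,.01),('lugR',405,388,.01),('w1',235,297,.058),('w2',160,400,.058),('w3',312,430,.058),('w4',276,311,.058),('outl',358,240,.014),('outlin',314,242,.014),('outlout',403,238,.014),('knobend',313,241,.104),('wallA',402,142,.052),('wallB',422,327,.052),('wallC',228,68,.052),('wallD',78,180,.052),('wallE',100,358,.052)]:
    p=f(u,v,z)[:2]; d=p-c; print(n,p.round(4),'r',np.hypot(*d).round(4),'ang',np.degrees(np.arctan2(d[1],d[0])).round(1))
g=lambda u,v,z: pt(a,165+(u-500+.5)*55/305-.5,185+(v+.5)*90/500-.5,z)
for n,u,v,z in [('hL',609,220,.067),('hR',750,232,.067),('jawtop1',683,192,.078),('hole1',653,222,.067),('hole2',703,228,.067),('anvil',700,38,.06),('screw',655,485,.05)]:
    print(n,g(u,v,z).round(4))
```

```text
[ 0.52862804 -0.08503351  0.058     ] [ 0.52527416 -0.37940211  0.058     ] [ 0.67100656 -0.23579325  0.058     ] [ 0.38449559 -0.22727182  0.058     ] [ 0.5269511  -0.23221781] [ 0.52775108 -0.23153254]
lugT [ 0.6839 -0.2585] r 0.1584 ang -9.6
lugL [ 0.4745 -0.0851] r 0.1565 ang 109.9
lugR [ 0.4244 -0.3533] r 0.1592 ang -130.5
w1 [ 0.4934 -0.2175] r 0.0374 ang 156.9
w2 [ 0.4207 -0.1617] r 0.1282 ang 146.6
w3 [ 0.398 -0.27 ] r 0.1351 ang -163.8
w4 [ 0.483  -0.2468] r 0.0471 ang -162.0
outl [ 0.5351 -0.3208] r 0.0888 ang -85.3
outlin [ 0.5339 -0.2876] r 0.0557 ang -83.6
outlout [ 0.5362 -0.3547] r 0.1228 ang -86.1
knobend [ 0.5311 -0.2629] r 0.0309 ang -83.7
wallA [ 0.6047 -0.3444] r 0.136 ang -55.6
wallB [ 0.4702 -0.3538] r 0.1346 ang -115.3
wallC [ 0.6603 -0.2185] r 0.1333 ang 5.9
wallD [ 0.5794 -0.1069] r 0.1355 ang 67.6
wallE [ 0.4509 -0.1202] r 0.1359 ang 124.5
hL [0.5531 0.2551 0.067 ]
hR [0.5466 0.1884 0.067 ]
jawtop1 [0.5652 0.2183 0.078 ]
hole1 [0.5519 0.2343 0.067 ]
hole2 [0.5488 0.2106 0.067 ]
anvil [0.6404 0.2134 0.06  ]
screw [0.4274 0.2358 0.05  ]
```

>>> step_arm([
  {"tx": 15.2,"ty": -43.4,"az": -3.3,"claw": 1},
  {"tx": 15.2,"ty": -43.4,"az": -3.3},
  {"tx": 15.2,"ty": -43.4,"az": -3.3},
  {"tx": 15.2,"ty": -43.4,"az": -3.3},
  {"tx": 15.2,"ty": -43.4,"az": -3.3},
  {"tx": 15.2,"ty": -43.4,"az": -3.3},
  {"tx": 15.2,"ty": -43.4,"az": -3.3},
  {"tx": 15.2,"ty": -43.4,"az": -3.3},
  {"tx": 15.2,"ty": -43.4,"az": -3.3},
  {"tx": 15.2,"ty": -43.4,"az": -3.3},
  {"tx": 15.2,"ty": -43.4,"az": -3.3},
  {"tx": 15.2,"ty": -43.4,"az": -3.3},
])

```text
$.increments[0]: bad value
```

>>> step_arm([
  {"tx": 15.2,"ty": -43.4,"az": -3.3},
  {"tx": 15.2,"ty": -43.4,"az": -3.3},
  {"tx": 15.2,"ty": -43.4,"az": -3.3},
  {"tx": 15.2,"ty": -43.4,"az": -3.3},
  {"tx": 15.2,"ty": -43.4,"az": -3.3},
  {"tx": 15.2,"ty": -43.4,"az": -3.3},
  {"tx": 15.2,"ty": -43.4,"az": -3.3},
  {"tx": 15.2,"ty": -43.4,"az": -3.3},
  {},
  {},
])

```text
$.increments[0]: bad value
```

Run:
```python
from h import *
c=cap('wrist','w1'); s=r.get_state(); print(s['joints'],s['tcp_pos'],s['eef_rot'],c['t'],c['R'],c['fx'],c['cx'],c['cy'])
cv2.imwrite('pics/w1.png',cv2.resize(c['image'],None,fx=1.42,fy=1.42))
print(px(c,s['tcp_pos']),px(c,[.5275,-.232,.104]),px(c,[.5275,-.232,.014]))
```

```text
[ 8.72088242e+01  2.05816845e+01  6.48981926e-01 -1.41529755e-02
 -7.01360884e+01 -1.65073246e+01] [0.22298899 0.63676489 0.24486704] [ 1.79930263e+02 -6.78955004e-03 -1.93033132e+01] [ 0.67499616 -0.03185216  0.38863513] [[-0.33120798 -0.94355701  0.00120118]
 [-0.91342706  0.32095037  0.25028355]
 [-0.23654232  0.08179872 -0.96817183]] 351.0126425435582 274.8404126851266 215.9791949477323
(np.float64(276.26067633022166), np.float64(286.0407182563851)) (np.float64(2025.8983031838225), np.float64(-1152.4043145915334)) (np.float64(1366.1527570788803), np.float64(-671.1469527927238))
```

View pics/w1.png

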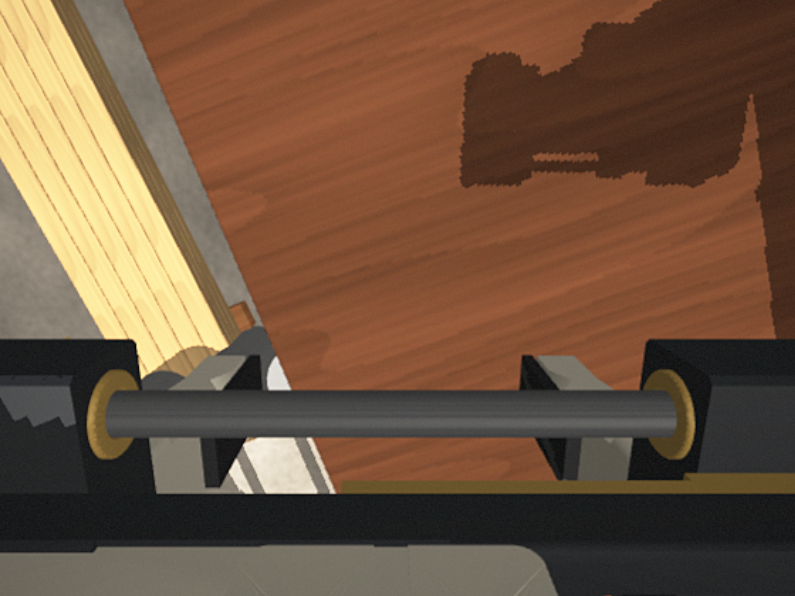

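>>> step_arm([
  {"tx": 15.2,"ty": -43.4,"tz": 0,"ax": 0,"ay": 0,"az": -3.3,"claw": 1},
  {"tx": 15.2,"ty": -43.4,"tz": 0,"ax": 0,"ay": 0,"az": -3.3,"claw": 1},
  {"tx": 15.2,"ty": -43.4,"tz": 0,"ax": 0,"ay": 0,"az": -3.3,"claw": 1},
  {"tx": 15.2,"ty": -43.4,"tz": 0,"ax": 0,"ay": 0,"az": -3.3,"claw": 1},
  {"tx": 15.2,"ty": -43.4,"tz": 0,"ax": 0,"ay": 0,"az": -3.3,"claw": 1},
  {"tx": 15.2,"ty": -43.4,"tz": 0,"ax": 0,"ay": 0,"az": -3.3,"claw": 1},
  {"tx": 15.2,"ty": -43.4,"tz": 0,"ax": 0,"ay": 0,"az": -3.3,"claw": 1},
  {"tx": 15.2,"ty": -43.4,"tz": 0,"ax": 0,"ay": 0,"az": -3.3,"claw": 1},
  {"tx": 15.2,"ty": -43.4,"tz": 0,"ax": 0,"ay": 0,"az": -3.3,"claw": 1},
  {"tx": 15.2,"ty": -43.4,"tz": 0,"ax": 0,"ay": 0,"az": -3.3,"claw": 1},
])

```text
time_s: 1.15
tcp_pos: [0.3751, 0.2012, 0.2457]
eef_rot: [-180.0, 0.0, -52.4]
contact_force: [0.8, 0.5, -0.2]
gripper_width: 0.0879
```

>>> step_arm([
  {"tx": 15.2,"ty": -43.3,"tz": 0,"ax": 0,"ay": 0,"az": -3.3,"claw": 1},
  {"tx": 15.2,"ty": -43.3,"tz": 0,"ax": 0,"ay": 0,"az": -3.3,"claw": 1},
  {"tx": 15.2,"ty": -43.3,"tz": 0,"ax": 0,"ay": 0,"az": -3.3,"claw": 1},
  {"tx": 15.2,"ty": -43.3,"tz": 0,"ax": 0,"ay": 0,"az": -3.3,"claw": 1},
  {"tx": 15.2,"ty": -43.3,"tz": 0,"ax": 0,"ay": 0,"az": -3.3,"claw": 1},
  {"tx": 15.2,"ty": -43.3,"tz": 0,"ax": 0,"ay": 0,"az": -3.3,"claw": 1},
  {"tx": 15.2,"ty": -43.3,"tz": 0,"ax": 0,"ay": 0,"az": -3.3,"claw": 1},
  {"tx": 15.2,"ty": -43.3,"tz": 0,"ax": 0,"ay": 0,"az": -3.3,"claw": 1},
  {"tx": 15.2,"ty": -43.3,"tz": 0,"ax": 0,"ay": 0,"az": -3.3,"claw": 1},
  {"tx": 15.2,"ty": -43.3,"tz": 0,"ax": 0,"ay": 0,"az": -2.9,"claw": 1},
  {"tx": 0,"ty": 0,"tz": 0,"ax": 0,"ay": 0,"az": 0,"claw": 1},
])

```text
time_s: 2.25
tcp_pos: [0.5277, -0.2343, 0.2442]
eef_rot: [179.9, -0.0, -85.2]
contact_force: [0.2, 0.7, 0.2]
gripper_width: 0.0876
```

Run:
```python
from h import *
c=cap('wrist','w2'); s=r.get_state(); print(s['joints'],s['tcp_pos'],s['eef_rot'],-c['R'].T@c['t'])
cv2.imwrite('pics/w2.png',cv2.resize(c['image'],None,fx=1.42,fy=1.42,interpolation=2))
print(px(c,s['tcp_pos']),px(c,[.5275,-.232,.104]),px(c,[.5275,-.232,.014]))
```

```text
[-4.33789314e+00  1.13913164e+01 -1.21646301e+01  1.00757200e-03
 -6.65689951e+01  9.19482668e+00] [ 0.52694464 -0.23232849  0.24423698] [ 1.79876516e+02  1.90529138e-02 -8.51426853e+01] [ 0.53353077 -0.30048173  0.38295487]
(np.float64(276.60050921763593), np.float64(289.056823546475)) (np.float64(274.82390227288795), np.float64(211.91211119226955)) (np.float64(274.7119916598998), np.float64(191.7213349432914))
```

View pics/w2.png

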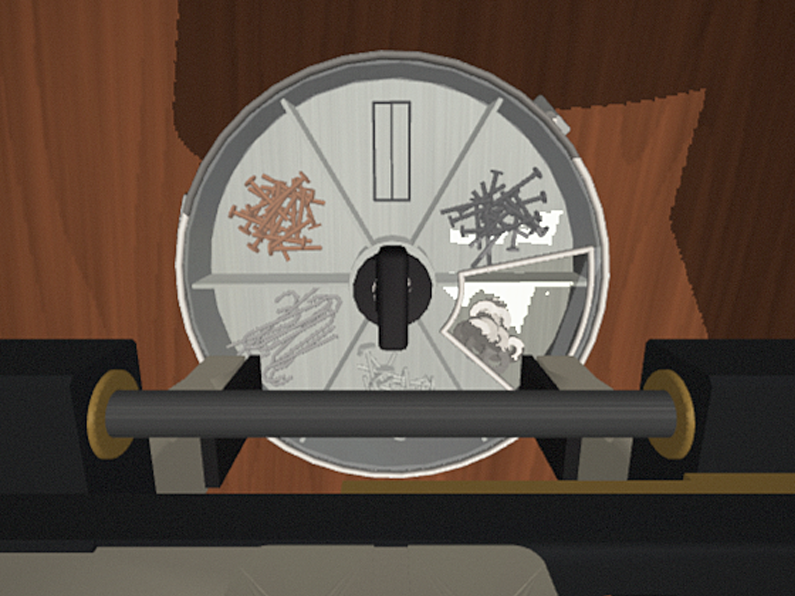

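Run:
```python
from h import *
a=ld('w2'); s=1.42
f=lambda u,v,z: pt(a,(u+.5)/s-.5,(v+.5)/s-.5,z)[:2]
k=np.mean([f(379,250,.104),f(408,250,.104),f(379,347,.104),f(408,347,.104)],0); print('knob',k)
print('bar',f(379,300,.104),f(408,300,.104),f(393,246,.104),f(393,349,.104))
o=[f(u,v,.014) for u,v in [(374,101),(410,101),(374,200),(411,200)]]; oc=np.mean(o,0)
print(oc,np.hypot(*(o[0]-o[1])),np.hypot(*(o[0]-o[2])))
c=np.array([.5275,-.232])
for cc in (c,k):
    d=oc-cc; print('bay r,ang',np.hypot(*d),np.degrees(np.arctan2(d[1],d[0])))
    for n,u,v in [('w_in1',462,272),('w_out1',594,250),('w_in2',444,331),('w_low',512,387)]:
        d=f(u,v,.059)-cc; print(n,f(u,v,.059),np.hypot(*d).round(4),np.degrees(np.arctan2(d[1],d[0])).round(1)%360)
```

```text
knob [ 0.52582349 -0.23297675]
bar [ 0.53413377 -0.23212368] [ 0.51748495 -0.23349417] [ 0.52870159 -0.26382178] [ 0.52360388 -0.20308289]
[ 0.53325669 -0.31854425] 0.024867770951129502 0.06692351871027741
bay r,ang 0.08673549962058716 -86.19444363329173
w_in1 [ 0.48113246 -0.2445387 ] 0.048 195.1
w_out1 [ 0.39700381 -0.266083  ] 0.1349 194.6
w_in2 [ 0.48852176 -0.20309041] 0.0485 143.4
w_low [ 0.43654337 -0.16617892] 0.1123 144.1
bay r,ang 0.08588975545211427 -85.03520816441961
w_in1 [ 0.48113246 -0.2445387 ] 0.0462 194.5
w_out1 [ 0.39700381 -0.266083  ] 0.133 194.4
w_in2 [ 0.48852176 -0.20309041] 0.0478 141.3
w_low [ 0.43654337 -0.16617892] 0.1115 143.2
```

>>> step_arm([
  {"tx": -1,"ty": 0,"tz": -40,"ax": 0,"ay": 0,"az": 0,"claw": 1},
  {"tx": 0,"ty": 0,"tz": -40,"ax": 0,"ay": 0,"az": 0,"claw": 1},
  {"tx": 0,"ty": 0,"tz": -40,"ax": 0,"ay": 0,"az": 0,"claw": 1},
  {"tx": 0,"ty": 0,"tz": -20,"ax": 0,"ay": 0,"az": 0,"claw": 1},
  {"tx": 0,"ty": 0,"tz": -10,"ax": 0,"ay": 0,"az": 0,"claw": 1},
  {"tx": 0,"ty": 0,"tz": 0,"ax": 0,"ay": 0,"az": 0,"claw": 1},
  {"tx": 0,"ty": 0,"tz": 0,"ax": 0,"ay": 0,"az": 0,"claw": -1},
  {"tx": 0,"ty": 0,"tz": 0,"ax": 0,"ay": 0,"az": 0,"claw": -1},
  {"tx": 0,"ty": 0,"tz": 0,"ax": 0,"ay": 0,"az": 0,"claw": -1},
  {"tx": 0,"ty": 0,"tz": 0,"ax": 0,"ay": 0,"az": 0,"claw": -1},
  {"tx": 0,"ty": 0,"tz": 0,"ax": 0,"ay": 0,"az": 0,"claw": -1},
  {"tx": 0,"ty": 0,"tz": 0,"ax": 0,"ay": 0,"az": 0,"claw": -1},
], newtons=40)

```text
time_s: 3.5
tcp_pos: [0.5261, -0.23, 0.0958]
eef_rot: [-180.0, -0.0, -84.9]
contact_force: [0.8, 1.0, -0.1]
gripper_width: 0.0453
```

>>> step_arm([
  {"tx": 0,"ty": 0,"tz": 0,"ax": 0,"ay": 0,"az": 0,"claw": -1},
  {"tx": 0,"ty": 0,"tz": 0,"ax": 0,"ay": 0,"az": 0,"claw": -1},
  {"tx": 0,"ty": 0,"tz": 0,"ax": 0,"ay": 0,"az": 0,"claw": -1},
  {"tx": 0,"ty": 0,"tz": 0,"ax": 0,"ay": 0,"az": 0,"claw": -1},
  {"tx": 0,"ty": 0,"tz": 0,"ax": 0,"ay": 0,"az": 0,"claw": -1},
  {"tx": 0,"ty": 0,"tz": 0,"ax": 0,"ay": 0,"az": 0,"claw": -1},
  {"tx": 0,"ty": 0,"tz": 0,"ax": 0,"ay": 0,"az": 0,"claw": -1},
], newtons=40)

```text
time_s: 4.2
tcp_pos: [0.5259, -0.23, 0.0955]
eef_rot: [180.0, 0.0, -84.9]
contact_force: [-0.9, 0.3, 0.3]
gripper_width: 0.0181
```

>>> step_arm([
  {"tx": 0,"ty": 0,"tz": 0,"ax": 0,"ay": 0,"az": -5,"claw": -1},
  {"tx": 0,"ty": 0,"tz": 0,"ax": 0,"ay": 0,"az": -7,"claw": -1},
  {"tx": 0,"ty": 0,"tz": 0,"ax": 0,"ay": 0,"az": -7,"claw": -1},
  {"tx": 0,"ty": 0,"tz": 0,"ax": 0,"ay": 0,"az": -7,"claw": -1},
  {"tx": 0,"ty": 0,"tz": 0,"ax": 0,"ay": 0,"az": -7,"claw": -1},
  {"tx": 0,"ty": 0,"tz": 0,"ax": 0,"ay": 0,"az": -7,"claw": -1},
  {"tx": 0,"ty": 0,"tz": 0,"ax": 0,"ay": 0,"az": -7,"claw": -1},
  {"tx": 0,"ty": 0,"tz": 0,"ax": 0,"ay": 0,"az": -7,"claw": -1},
  {"tx": 0,"ty": 0,"tz": 0,"ax": 0,"ay": 0,"az": -7,"claw": -1},
  {"tx": 0,"ty": 0,"tz": 0,"ax": 0,"ay": 0,"az": -7,"claw": -1},
  {"tx": 0,"ty": 0,"tz": 0,"ax": 0,"ay": 0,"az": -7,"claw": -1},
  {"tx": 0,"ty": 0,"tz": 0,"ax": 0,"ay": 0,"az": -7,"claw": -1},
])

```text
time_s: 5.4
tcp_pos: [0.5274, -0.231, 0.0955]
eef_rot: [-179.9, 0.1, -167.1]
contact_force: [3.9, -8.8, -7.2]
gripper_width: 0.018
```

>>> step_arm([
  {"tx": 0,"ty": 0,"tz": 0,"ax": 0,"ay": 0,"az": -7,"claw": -1},
  {"tx": 0,"ty": 0,"tz": 0,"ax": 0,"ay": 0,"az": -7,"claw": -1},
  {"tx": 0,"ty": 0,"tz": 0,"ax": 0,"ay": 0,"az": -6,"claw": -1},
  {"tx": 0,"ty": 0,"tz": 0,"ax": 0,"ay": 0,"az": -3.5,"claw": -1},
  {"tx": 0,"ty": 0,"tz": 0,"ax": 0,"ay": 0,"az": 0,"claw": -1},
  {"tx": 0,"ty": 0,"tz": 0,"ax": 0,"ay": 0,"az": 0,"claw": -1},
])

```text
time_s: 6.0
tcp_pos: [0.5274, -0.2316, 0.0955]
eef_rot: [-179.9, 0.1, 169.6]
contact_force: [5.5, -12.2, -8.9]
gripper_width: 0.0179
```

Run:
```python
from h import *
s=r.get_state(); print(s['joints'],s['tcp_pos'],s['eef_rot'],s['contact_force'],s['moment'])
c=cap('top','top1')
cv2.imwrite('pics/t1.png',cv2.resize(c['image'][160:305,295:440],(590,590),interpolation=2))
```

```text
[ -4.18646988  19.32913242 -23.01956848   0.13917673 -47.51680552
 -96.32309736] [ 0.5274135  -0.23156309  0.09549443] [-1.79912569e+02  1.44920033e-01  1.69584419e+02] [  5.54344329 -12.23691412  -8.87487486] [-3.9311186  -1.77240815 -0.19144442]
```

View pics/t1.png

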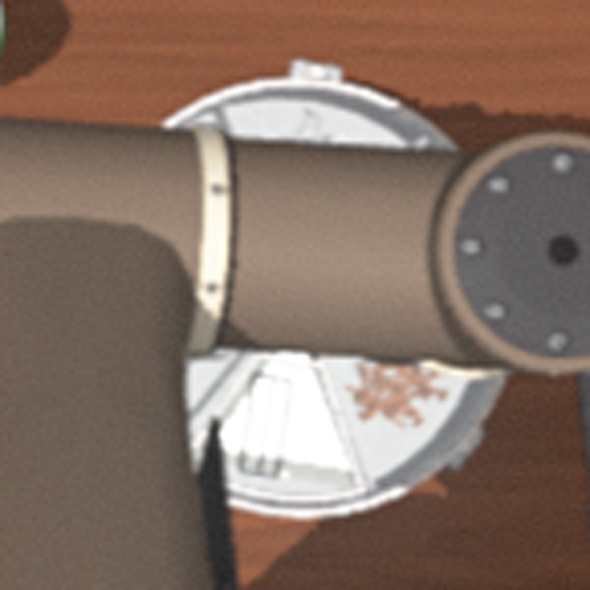

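>>> step_arm([
  {"tx": 0,"ty": 0,"tz": 0,"ax": 0,"ay": 0,"az": 0,"claw": 1},
  {"tx": 0,"ty": 0,"tz": 0,"ax": 0,"ay": 0,"az": 0,"claw": 1},
  {"tx": 0,"ty": 0,"tz": 0,"ax": 0,"ay": 0,"az": 0,"claw": 1},
  {"tx": 0,"ty": 0,"tz": 10,"ax": 0,"ay": 0,"az": 0,"claw": 1},
  {"tx": 0,"ty": 0,"tz": 20,"ax": 0,"ay": 0,"az": 0,"claw": 1},
  {"tx": 0,"ty": 0,"tz": 40,"ax": 0,"ay": 0,"az": 0,"claw": 1},
  {"tx": 0,"ty": 0,"tz": 40,"ax": 0,"ay": 0,"az": 0,"claw": 1},
  {"tx": 0,"ty": 0,"tz": 40,"ax": 0,"ay": 0,"az": 0,"claw": 1},
  {"tx": 0,"ty": 0,"tz": 0,"ax": 0,"ay": 0,"az": 0,"claw": 1},
  {"tx": 0,"ty": 0,"tz": 0,"ax": 0,"ay": 0,"az": 0,"claw": 1},
])

```text
time_s: 7.05
tcp_pos: [0.5265, -0.2298, 0.2475]
eef_rot: [180.0, 0.2, 169.6]
contact_force: [-0.5, 0.2, -0.7]
gripper_width: 0.0868
```

Run:
```python
from h import *
c=cap('wrist','w3'); s=r.get_state(); print(s['tcp_pos'],s['eef_rot'])
cv2.imwrite('pics/w3.png',cv2.resize(c['image'][0:300,80:480],(800,600),interpolation=2))
```

```text
[ 0.52584594 -0.22966555  0.24607947] [1.79970997e+02 4.97164386e-02 1.69605301e+02]
```

View pics/w3.png

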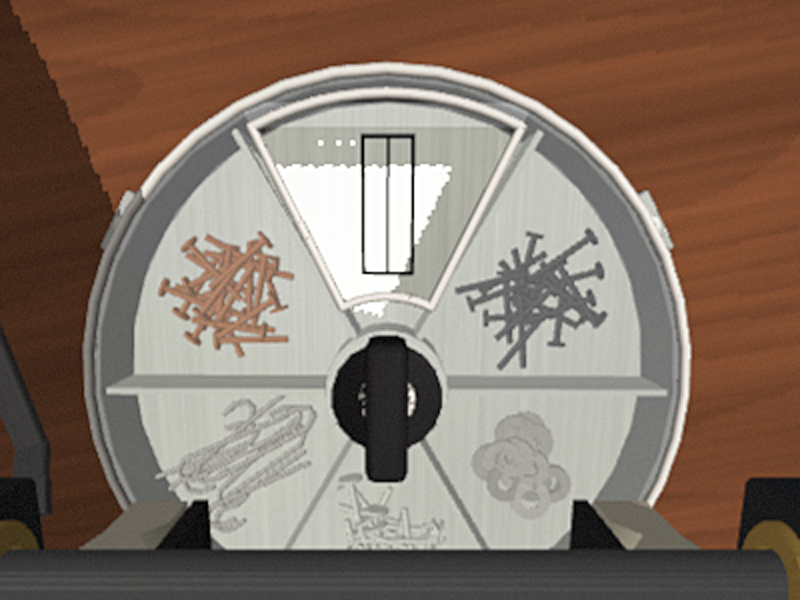

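Run:
```python
from h import *
a=ld('w3')
f=lambda u,v,z: pt(a,80+(u+.5)/2-.5,(v+.5)/2-.5,z)[:2]
k=np.mean([f(u,v,.104) for u,v in [(370,338),(406,338),(369,480),(408,480)]],0)
o=[f(u,v,.014) for u,v in [(362,135),(414,135),(363,273),(412,273)]]; oc=np.mean(o,0)
c=oc+.088*np.array([np.cos(np.radians(-10.4)),np.sin(np.radians(-10.4))])
ax=(o[0]+o[1]-o[2]-o[3])/2
an=lambda d:(np.degrees(np.arctan2(d[1],d[0]))%360).round(2)
print('knob',k,'outline',oc,an(ax),'c from outl',c,'dir k',an(oc-k))
W=[f(u,v,.059) for u,v in [(250,126),(523,126),(346,305),(434,305)]]
for cc in (k,c,(k+c)/2): print([ (np.hypot(*(w-cc)).round(4),an(w-cc)) for w in W],'outl',an(oc-cc))
print('win axis',an((W[0]+W[1]-W[2]-W[3])/2), np.mean(W,0))
```

```text
knob [ 0.52379138 -0.22933397] outline [ 0.43960369 -0.21422214] 169.31 c from outl [ 0.52615798 -0.23010783] dir k 169.82
[(np.float64(0.1303), np.float64(196.85)), (np.float64(0.1297), np.float64(142.9)), (np.float64(0.0441), np.float64(195.81)), (np.float64(0.0448), np.float64(141.63))] outl 169.82
[(np.float64(0.1324), np.float64(196.23)), (np.float64(0.132), np.float64(143.25)), (np.float64(0.0462), np.float64(194.08)), (np.float64(0.0471), np.float64(142.68))] outl 169.6
[(np.float64(0.1314), np.float64(196.54)), (np.float64(0.1308), np.float64(143.08)), (np.float64(0.0451), np.float64(194.93)), (np.float64(0.0459), np.float64(142.17))] outl 169.71
win axis 170.7 [ 0.44737716 -0.21528168]
```

>>> step_arm([
  {"tx": 2.3,"ty": 45,"tz": 0,"ax": 0,"ay": 0,"az": 0.5,"claw": 1},
  {"tx": 2.3,"ty": 45,"tz": 0,"ax": 0,"ay": 0,"az": 0.5,"claw": 1},
  {"tx": 2.3,"ty": 45,"tz": 0,"ax": 0,"ay": 0,"az": 0.5,"claw": 1},
  {"tx": 2.3,"ty": 45,"tz": 0,"ax": 0,"ay": 0,"az": 0.5,"claw": 1},
  {"tx": 2.3,"ty": 45,"tz": 0,"ax": 0,"ay": 0,"az": 0.5,"claw": 1},
  {"tx": 2.3,"ty": 45,"tz": 0,"ax": 0,"ay": 0,"az": 0.5,"claw": 1},
  {"tx": 2.3,"ty": 45,"tz": 0,"ax": 0,"ay": 0,"az": 0.5,"claw": 1},
  {"tx": 2.3,"ty": 45,"tz": 0,"ax": 0,"ay": 0,"az": 0.5,"claw": 1},
  {"tx": 2.3,"ty": 45,"tz": 0,"ax": 0,"ay": 0,"az": 0.5,"claw": 1},
  {"tx": 2.3,"ty": 45,"tz": 0,"ax": 0,"ay": 0,"az": 0.3,"claw": 1},
  {"tx": 0,"ty": 0,"tz": 0,"ax": 0,"ay": 0,"az": 0,"claw": 1},
])

```text
time_s: 8.2
tcp_pos: [0.5486, 0.2243, 0.2436]
eef_rot: [-179.9, -0.1, 174.6]
contact_force: [-0.6, -1.1, -0.8]
gripper_width: 0.0874
```

Run:
```python
from h import *
c=cap('wrist','w4'); s=r.get_state(); print(s['tcp_pos'],s['eef_rot'],s['joints'])
q=px(c,[.55,.2217,.067]);print(q)
x0=int(q[0])-80;y0=max(0,int(q[1])-80);print(x0,y0)
cv2.imwrite('pics/w4.png',cv2.resize(c['image'][y0:y0+120,x0:x0+160],(800,600),interpolation=2))
```

```text
[0.54828025 0.2222102  0.24361454] [-1.79879289e+02 -1.41076357e-01  1.74591889e+02] [ 4.09674315e+01  1.29350554e+01 -1.02361660e+01 -2.04649124e-02
 -6.70134923e+01 -1.36367372e+02]
(np.float64(271.74677157632914), np.float64(202.64183587000232))
191 122
```

View pics/w4.png

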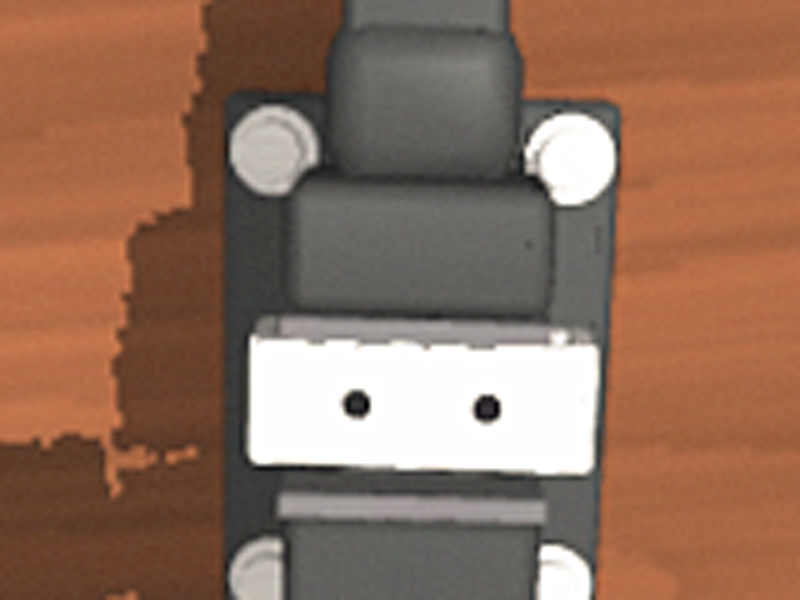

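Run:
```python
from h import *
a=ld('w4')
f=lambda u,v: pt(a,191+(u+.5)/5-.5,122+(v+.5)/5-.5,.067)[:2]
P=[f(248,340),f(600,345),f(250,465),f(595,473)]; m=np.mean(P,0)
d=(P[0]+P[2]-P[1]-P[3])/2
h=(f(357,404)+f(487,408))/2; dh=f(357,404)-f(487,408)
print(m,h,np.hypot(*d),np.hypot(*(P[0]-P[2])),np.degrees(np.arctan2(d[1],d[0])),np.degrees(np.arctan2(dh[1],dh[0])))
```

```text
[0.55051375 0.22489519] [0.5504292  0.22466559] 0.06407438182235606 0.023485559347179576 -96.4869263587908 -97.19174220363459
```

>>> step_arm([
  {"tx": 1.5,"ty": 3.3,"tz": -40,"ax": 0,"ay": 0,"az": -0.8,"claw": 1},
  {"tx": 0,"ty": 0,"tz": -40,"ax": 0,"ay": 0,"az": 0,"claw": 1},
  {"tx": 0,"ty": 0,"tz": -40,"ax": 0,"ay": 0,"az": 0,"claw": 1},
  {"tx": 0,"ty": 0,"tz": -20,"ax": 0,"ay": 0,"az": 0,"claw": 1},
  {"tx": 0,"ty": 0,"tz": -15,"ax": 0,"ay": 0,"az": 0,"claw": 1},
  {"tx": 0,"ty": 0,"tz": -15,"ax": 0,"ay": 0,"az": 0,"claw": 1},
  {"tx": 0,"ty": 0,"tz": -8,"ax": 0,"ay": 0,"az": 0,"claw": 1},
  {"tx": 0,"ty": 0,"tz": 0,"ax": 0,"ay": 0,"az": 0,"claw": 1},
  {"tx": 0,"ty": 0,"tz": 0,"ax": 0,"ay": 0,"az": 0,"claw": 1},
], newtons=15)

```text
time_s: 9.15
tcp_pos: [0.5507, 0.223, 0.0678]
eef_rot: [-180.0, 0.0, 173.6]
contact_force: [0.7, 0.1, -0.4]
gripper_width: 0.0877
```

Clean descent, no contact. Close, then lift slowly.

>>> step_arm([
  {"tx": 0,"ty": 0,"tz": 0,"ax": 0,"ay": 0,"az": 0,"claw": -1},
  {"tx": 0,"ty": 0,"tz": 0,"ax": 0,"ay": 0,"az": 0,"claw": -1},
  {"tx": 0,"ty": 0,"tz": 0,"ax": 0,"ay": 0,"az": 0,"claw": -1},
  {"tx": 0,"ty": 0,"tz": 0,"ax": 0,"ay": 0,"az": 0,"claw": -1},
  {"tx": 0,"ty": 0,"tz": 0,"ax": 0,"ay": 0,"az": 0,"claw": -1},
  {"tx": 0,"ty": 0,"tz": 0,"ax": 0,"ay": 0,"az": 0,"claw": -1},
  {"tx": 0,"ty": 0,"tz": 0,"ax": 0,"ay": 0,"az": 0,"claw": -1},
  {"tx": 0,"ty": 0,"tz": 0,"ax": 0,"ay": 0,"az": 0,"claw": -1},
  {"tx": 0,"ty": 0,"tz": 0,"ax": 0,"ay": 0,"az": 0,"claw": -1},
], newtons=25)

```text
time_s: 10.05
tcp_pos: [0.5507, 0.2235, 0.068]
eef_rot: [180.0, 0.0, 173.6]
contact_force: [-1.6, 0.2, 5.7]
gripper_width: 0.0641
```

>>> step_arm([
  {"tx": 0,"ty": 0,"tz": 5,"ax": 0,"ay": 0,"az": 0,"claw": -1},
  {"tx": 0,"ty": 0,"tz": 8,"ax": 0,"ay": 0,"az": 0,"claw": -1},
  {"tx": 0,"ty": 0,"tz": 10,"ax": 0,"ay": 0,"az": 0,"claw": -1},
  {"tx": 0,"ty": 0,"tz": 15,"ax": 0,"ay": 0,"az": 0,"claw": -1},
  {"tx": 0,"ty": 0,"tz": 20,"ax": 0,"ay": 0,"az": 0,"claw": -1},
  {"tx": 0,"ty": 0,"tz": 20,"ax": 0,"ay": 0,"az": 0,"claw": -1},
  {"tx": 0,"ty": 0,"tz": 10,"ax": 0,"ay": 0,"az": 0,"claw": -1},
  {"tx": 0,"ty": 0,"tz": 0,"ax": 0,"ay": 0,"az": 0,"claw": -1},
])

```text
time_s: 10.85
tcp_pos: [0.5513, 0.2239, 0.1575]
eef_rot: [179.9, 0.1, 173.6]
contact_force: [-0.1, -0.1, -1.3]
gripper_width: 0.0639
```

>>> step_arm([
  {"tx": -10,"ty": -24,"tz": 0,"ax": 0,"ay": 0,"az": 0,"claw": -1},
  {"tx": -16,"ty": -35,"tz": 0,"ax": 0,"ay": 0,"az": 0,"claw": -1},
  {"tx": -16,"ty": -35,"tz": 0,"ax": 0,"ay": 0,"az": 0,"claw": -1},
  {"tx": -16,"ty": -35,"tz": 0,"ax": 0,"ay": 0,"az": 0,"claw": -1},
  {"tx": -14,"ty": -30,"tz": -10,"ax": 0,"ay": 0,"az": 0,"claw": -1},
  {"tx": -9,"ty": -15,"tz": -20,"ax": 0,"ay": 0,"az": 0,"claw": -1},
  {"tx": 0,"ty": 0,"tz": -30,"ax": 0,"ay": 0,"az": 0,"claw": -1},
  {"tx": 0,"ty": 0,"tz": -30,"ax": 0,"ay": 0,"az": 0,"claw": -1},
  {"tx": 0,"ty": 0,"tz": -20,"ax": 0,"ay": 0,"az": 0,"claw": -1},
  {"tx": 0,"ty": 0,"tz": -10,"ax": 0,"ay": 0,"az": 0,"claw": -1},
  {"tx": 0,"ty": 0,"tz": -5,"ax": 0,"ay": 0,"az": 0,"claw": -1},
  {"tx": 0,"ty": 0,"tz": 0,"ax": 0,"ay": 0,"az": 0,"claw": -1},
])

```text
time_s: 12.05
tcp_pos: [0.4694, 0.0493, 0.0302]
eef_rot: [-180.0, -0.0, 173.6]
contact_force: [-0.1, -0.2, -0.8]
gripper_width: 0.0637
```

>>> step_arm([
  {"tx": 0,"ty": 0,"tz": -3,"ax": 0,"ay": 0,"az": 0,"claw": -1},
  {"tx": 0,"ty": 0,"tz": -2,"ax": 0,"ay": 0,"az": 0,"claw": -1},
  {"tx": 0,"ty": 0,"tz": 0,"ax": 0,"ay": 0,"az": 0,"claw": -1},
])

```text
time_s: 12.35
tcp_pos: [0.4698, 0.0495, 0.0259]
eef_rot: [180.0, 0.0, 173.6]
contact_force: [0.9, -0.4, -0.7]
gripper_width: 0.0636
```

>>> step_arm([
  {"tx": 0,"ty": 0,"tz": -1,"ax": 0,"ay": 0,"az": 0,"claw": -1},
  {"tx": 0,"ty": 0,"tz": -1,"ax": 0,"ay": 0,"az": 0,"claw": -1},
  {"tx": 0,"ty": 0,"tz": 0,"ax": 0,"ay": 0,"az": 0,"claw": -1},
])

```text
time_s: 12.65
tcp_pos: [0.4696, 0.0494, 0.0236]
eef_rot: [180.0, 0.0, 173.6]
contact_force: [-0.6, 0.2, -1.1]
gripper_width: 0.0636
```

>>> step_arm([
  {"tx": 0,"ty": 0,"tz": -1,"ax": 0,"ay": 0,"az": 0,"claw": -1},
  {"tx": 0,"ty": 0,"tz": 0,"ax": 0,"ay": 0,"az": 0,"claw": -1},
])

```text
time_s: 12.85
tcp_pos: [0.4697, 0.0494, 0.023]
eef_rot: [180.0, 0.0, 173.6]
contact_force: [-2.0, 0.3, 5.9]
gripper_width: 0.0637
```

>>> step_arm([
  {"tx": 0,"ty": 0,"tz": 0,"ax": 0,"ay": 0,"az": 0,"claw": 1},
  {"tx": 0,"ty": 0,"tz": 0,"ax": 0,"ay": 0,"az": 0,"claw": 1},
  {"tx": 0,"ty": 0,"tz": 0,"ax": 0,"ay": 0,"az": 0,"claw": 1},
  {"tx": 0,"ty": 0,"tz": 15,"ax": 0,"ay": 0,"az": 0,"claw": 1},
  {"tx": 0,"ty": 0,"tz": 40,"ax": 0,"ay": 0,"az": 0,"claw": 1},
  {"tx": 0,"ty": 0,"tz": 40,"ax": 0,"ay": 0,"az": 6,"claw": 1},
  {"tx": 0,"ty": 0,"tz": 40,"ax": 0,"ay": 0,"az": 8,"claw": 1},
  {"tx": 0,"ty": 0,"tz": 15,"ax": 0,"ay": 0,"az": 8,"claw": 1},
  {"tx": 0,"ty": 0,"tz": 0,"ax": 0,"ay": 0,"az": 8,"claw": 1},
  {"tx": 0,"ty": 0,"tz": 0,"ax": 0,"ay": 0,"az": 8,"claw": 1},
  {"tx": 0,"ty": 0,"tz": 0,"ax": 0,"ay": 0,"az": 8,"claw": 1},
  {"tx": 0,"ty": 0,"tz": 0,"ax": 0,"ay": 0,"az": 8,"claw": 1},
])

```text
time_s: 14.05
tcp_pos: [0.4695, 0.0493, 0.1725]
eef_rot: [180.0, 0.0, -132.1]
contact_force: [0.6, -0.1, -0.3]
gripper_width: 0.0876
```

>>> step_arm([
  {"tx": 0,"ty": 0,"tz": 0,"ax": 0,"ay": 0,"az": 8,"claw": 1},
  {"tx": 0,"ty": 0,"tz": 0,"ax": 0,"ay": 0,"az": 8,"claw": 1},
  {"tx": 0,"ty": 0,"tz": 0,"ax": 0,"ay": 0,"az": 8,"claw": 1},
  {"tx": 0,"ty": 0,"tz": 0,"ax": 0,"ay": 0,"az": 8,"claw": 1},
  {"tx": 0,"ty": 0,"tz": 0,"ax": 0,"ay": 0,"az": 4,"claw": 1},
  {"tx": 0,"ty": 0,"tz": 0,"ax": 0,"ay": 0,"az": 0,"claw": 1},
  {"tx": 0,"ty": 0,"tz": 0,"ax": 0,"ay": 0,"az": 0,"claw": 1},
])

```text
time_s: 14.75
tcp_pos: [0.4695, 0.0493, 0.1725]
eef_rot: [180.0, -0.0, -96.5]
contact_force: [-1.2, 0.3, 0.3]
gripper_width: 0.0874
```

Run:
```python
from h import *
c=cap('wrist','w5'); s=r.get_state(); print(s['time_s'],s['tcp_pos'],s['eef_rot'],s['joints'])
q=px(c,[.4697,.0494,.022]);print(q)
x0=int(q[0])-100;y0=max(0,int(q[1])-75);print(x0,y0)
cv2.imwrite('pics/w5.png',cv2.resize(c['image'][y0:y0+150,x0:x0+200],(800,600),interpolation=2))
```

```text
14.8 [0.46951063 0.04932943 0.1724743 ] [ 1.79992253e+02 -2.48477918e-03 -9.65197080e+01] [ 2.99666421e+01  4.97495226e+00 -3.01306563e+01 -3.18863166e-03
 -5.49020976e+01 -3.64845168e+01]
(np.float64(274.67039242380065), np.float64(206.44222776559536))
174 131
```

View pics/w5.png

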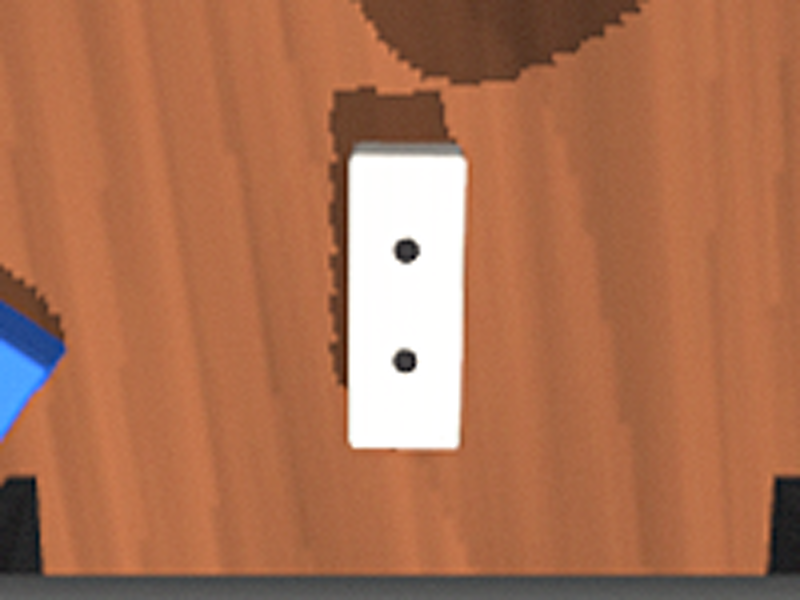

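Run:
```python
from h import *
a=ld('w5')
f=lambda u,v: pt(a,174+(u+.5)/4-.5,131+(v+.5)/4-.5,.022)[:2]
P=[f(350,157),f(467,157),f(350,447),f(460,447)]; m=np.mean(P,0)
d=(P[0]+P[1]-P[2]-P[3])/2; dh=f(406,250)-f(404,361)
print(m,(f(406,250)+f(404,361))/2,np.hypot(*d),np.hypot(*(P[0]-P[1])),np.degrees(np.arctan2(d[1],d[0])),np.degrees(np.arctan2(dh[1],dh[0])))
```

```text
[0.46923487 0.05001816] [0.46959973 0.05002194] 0.06287545479778868 0.024074124807830978 -97.22574189411876 -97.57529411108767
```

>>> step_arm([
  {"tx": 0,"ty": 0,"tz": -20,"ax": 0,"ay": 0,"az": -0.7,"claw": 0.1},
  {"tx": 0,"ty": 0,"tz": -30,"ax": 0,"ay": 0,"az": 0,"claw": 0.1},
  {"tx": 0,"ty": 0,"tz": -30,"ax": 0,"ay": 0,"az": 0,"claw": 0.1},
  {"tx": 0,"ty": 0,"tz": -20,"ax": 0,"ay": 0,"az": 0,"claw": 0.1},
  {"tx": 0,"ty": 0,"tz": -20,"ax": 0,"ay": 0,"az": 0,"claw": 0.1},
  {"tx": 0,"ty": 0,"tz": -15,"ax": 0,"ay": 0,"az": 0,"claw": 0.1},
  {"tx": 0,"ty": 0,"tz": -10,"ax": 0,"ay": 0,"az": 0,"claw": 0.1},
  {"tx": 0,"ty": 0,"tz": -5.5,"ax": 0,"ay": 0,"az": 0,"claw": 0.1},
  {"tx": 0,"ty": 0,"tz": 0,"ax": 0,"ay": 0,"az": 0,"claw": 0.1},
], newtons=25)

```text
time_s: 15.7
tcp_pos: [0.4694, 0.0492, 0.0217]
eef_rot: [180.0, -0.0, -97.1]
contact_force: [0.6, 1.0, 0.0]
gripper_width: 0.0479
```

>>> step_arm([
  {"tx": 0,"ty": 0,"tz": 0,"ax": 0,"ay": 0,"az": 0,"claw": -1},
  {"tx": 0,"ty": 0,"tz": 0,"ax": 0,"ay": 0,"az": 0,"claw": -1},
  {"tx": 0,"ty": 0,"tz": 0,"ax": 0,"ay": 0,"az": 0,"claw": -1},
  {"tx": 0,"ty": 0,"tz": 0,"ax": 0,"ay": 0,"az": 0,"claw": -1},
  {"tx": 0,"ty": 0,"tz": 0,"ax": 0,"ay": 0,"az": 0,"claw": -1},
  {"tx": 0,"ty": 0,"tz": 0,"ax": 0,"ay": 0,"az": 0,"claw": -1},
  {"tx": 0,"ty": 0,"tz": 0,"ax": 0,"ay": 0,"az": 0,"claw": -1},
  {"tx": 0,"ty": 0,"tz": 0,"ax": 0,"ay": 0,"az": 0,"claw": -1},
])

```text
time_s: 16.5
tcp_pos: [0.4698, 0.0495, 0.0225]
eef_rot: [-180.0, 0.0, -97.1]
contact_force: [-1.7, -0.2, 6.1]
gripper_width: 0.0237
```

>>> step_arm([
  {"tx": 0,"ty": 0,"tz": 10,"ax": 0,"ay": 0,"az": 0,"claw": -1},
  {"tx": 0,"ty": 0,"tz": 30,"ax": 0,"ay": 0,"az": 0,"claw": -1},
  {"tx": 0,"ty": 0,"tz": 40,"ax": 0,"ay": 0,"az": 0,"claw": -1},
  {"tx": 0,"ty": 0,"tz": 40,"ax": 0,"ay": 0,"az": -7,"claw": -1},
  {"tx": -1,"ty": -14,"tz": 20,"ax": 0,"ay": 0,"az": -7,"claw": -1},
  {"tx": -3.5,"ty": -30,"tz": 0,"ax": 0,"ay": 0,"az": -7,"claw": -1},
  {"tx": -4,"ty": -35,"tz": 0,"ax": 0,"ay": 0,"az": -7,"claw": -1},
  {"tx": -4,"ty": -35,"tz": 0,"ax": 0,"ay": 0,"az": -7,"claw": -1},
  {"tx": -4,"ty": -35,"tz": 0,"ax": 0,"ay": 0,"az": -7,"claw": -1},
  {"tx": -4,"ty": -35,"tz": 0,"ax": 0,"ay": 0,"az": -7,"claw": -1},
  {"tx": -4,"ty": -35,"tz": 0,"ax": 0,"ay": 0,"az": -7,"claw": -1},
  {"tx": -4,"ty": -30,"tz": 0,"ax": 0,"ay": 0,"az": -7,"claw": -1},
])

```text
time_s: 17.7
tcp_pos: [0.4403, -0.2012, 0.1626]
eef_rot: [180.0, 0.0, -160.4]
contact_force: [-0.3, 0.0, -1.3]
gripper_width: 0.0237
```

>>> step_arm([
  {"tx": -2,"ty": -15,"tz": 0,"ax": 0,"ay": 0,"az": -7,"claw": -1},
  {"tx": 0,"ty": 0,"tz": 0,"ax": 0,"ay": 0,"az": -7,"claw": -1},
  {"tx": 0,"ty": 0,"tz": 0,"ax": 0,"ay": 0,"az": -7,"claw": -1},
  {"tx": 0,"ty": 0,"tz": 0,"ax": 0,"ay": 0,"az": -7,"claw": -1},
  {"tx": 0,"ty": 0,"tz": 0,"ax": 0,"ay": 0,"az": -2.4,"claw": -1},
  {"tx": 0,"ty": 0,"tz": 0,"ax": 0,"ay": 0,"az": 0,"claw": -1},
  {"tx": 0,"ty": 0,"tz": 0,"ax": 0,"ay": 0,"az": 0,"claw": -1},
])

```text
time_s: 18.4
tcp_pos: [0.4389, -0.2146, 0.1623]
eef_rot: [180.0, -0.0, 169.6]
contact_force: [0.3, -0.4, -1.5]
gripper_width: 0.023
```

Run:
```python
from h import *
c=cap('wrist','w6'); s=r.get_state(); print(s['time_s'],s['tcp_pos'],s['eef_rot'],s['joints'],s['gripper_width'],s['contact_force'])
cv2.imwrite('pics/w6.png',cv2.resize(c['image'][120:420,80:480],(800,600),interpolation=2))
```

```text
18.45 [ 0.43893965 -0.21460117  0.16226495] [1.79995547e+02 2.80165339e-03 1.69584253e+02] [-2.94392860e+00  7.22226896e+00 -2.90547370e+01 -5.02497087e-03
 -5.37196372e+01 -9.74688450e+01] 0.02327170666595482 [ 0.47868262 -0.04361422 -0.56712594]
```

View pics/w6.png

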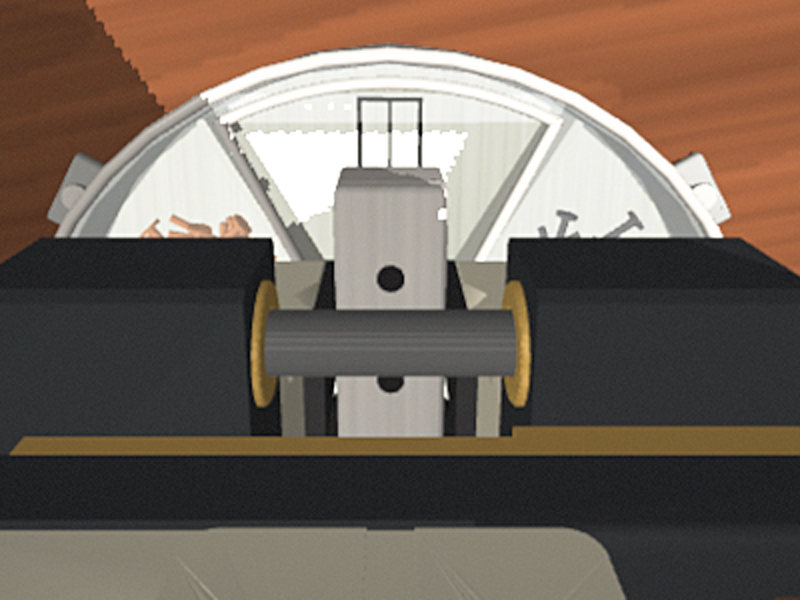

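Run:
```python
from h import *
a=ld('w6')
f=lambda u,v,z: pt(a,80+(u+.5)/2-.5,120+(v+.5)/2-.5,z)[:2]
d=np.array([np.cos(np.radians(169.5)),np.sin(np.radians(169.5))]);n=np.array([-d[1],d[0]]);t=np.array([.4389,-.2146])
for nm,q in [('outl end L',f(358,98,.014)),('R',f(421,98,.014)),('outl low L',f(358,165,.014)),('R',f(421,165,.014)),('hook front L',f(340,185,.1625)),('R',f(443,185,.1625)),('hook hole',f(391,278,.1625)),('hook hole2',f(391,383,.1625)),('winL',f(230,115,.059)),('winR',f(556,124,.059))]:
    print(nm,((q-t)@d*1000).round(1),((q-t)@n*1000).round(1))
```

```text
outl end L 32.7 12.5
R 32.7 -13.2
outl low L 4.7 12.8
R 4.7 -13.5
hook front L 33.0 9.6
R 33.0 -11.3
hook hole 12.8 -0.8
hook hole2 -11.7 -0.8
winL 32.2 54.8
winR 29.2 -58.2
```

>>> step_arm([
  {"tx": 1.2,"ty": -0.2,"tz": -20,"ax": 0,"ay": 0,"az": 0,"claw": -1},
  {"tx": 0,"ty": 0,"tz": -25,"ax": 0,"ay": 0,"az": 0,"claw": -1},
  {"tx": 0,"ty": 0,"tz": -15,"ax": 0,"ay": 0,"az": 0,"claw": -1},
  {"tx": 0,"ty": 0,"tz": -10,"ax": 0,"ay": 0,"az": 0,"claw": -1},
  {"tx": 0,"ty": 0,"tz": -10,"ax": 0,"ay": 0,"az": 0,"claw": -1},
  {"tx": 0,"ty": 0,"tz": -5,"ax": 0,"ay": 0,"az": 0,"claw": -1},
  {"tx": 0,"ty": 0,"tz": 0,"ax": 0,"ay": 0,"az": 0,"claw": -1},
])

```text
time_s: 19.15
tcp_pos: [0.4401, -0.2148, 0.0767]
eef_rot: [-180.0, -0.0, 169.5]
contact_force: [0.3, 0.4, -0.3]
gripper_width: 0.0238
```

>>> step_arm([
  {"tx": 0,"ty": 0,"tz": -10,"ax": 0,"ay": 0,"az": 0,"claw": -1},
  {"tx": 0,"ty": 0,"tz": -10,"ax": 0,"ay": 0,"az": 0,"claw": -1},
  {"tx": 0,"ty": 0,"tz": -10,"ax": 0,"ay": 0,"az": 0,"claw": -1},
  {"tx": 0,"ty": 0,"tz": -5,"ax": 0,"ay": 0,"az": 0,"claw": -1},
  {"tx": 0,"ty": 0,"tz": -2,"ax": 0,"ay": 0,"az": 0,"claw": -1},
  {"tx": 0,"ty": 0,"tz": 0,"ax": 0,"ay": 0,"az": 0,"claw": -1},
])

```text
time_s: 19.75
tcp_pos: [0.4402, -0.2149, 0.0397]
eef_rot: [-180.0, -0.0, 169.5]
contact_force: [0.5, -1.2, -1.3]
gripper_width: 0.0235
```

>>> step_arm([
  {"tx": 0,"ty": 0,"tz": -1,"ax": 0,"ay": 0,"az": 0,"claw": -1},
  {"tx": 0,"ty": 0,"tz": -1,"ax": 0,"ay": 0,"az": 0,"claw": -1},
  {"tx": 0,"ty": 0,"tz": 0,"ax": 0,"ay": 0,"az": 0,"claw": -1},
])

```text
time_s: 20.05
tcp_pos: [0.4404, -0.2149, 0.0382]
eef_rot: [180.0, 0.0, 169.5]
contact_force: [-0.8, 0.2, -1.3]
gripper_width: 0.0235
```

>>> step_arm([
  {"tx": 0,"ty": 0,"tz": -1,"ax": 0,"ay": 0,"az": 0,"claw": -1},
  {"tx": 0,"ty": 0,"tz": 0,"ax": 0,"ay": 0,"az": 0,"claw": -1},
])

```text
time_s: 20.25
tcp_pos: [0.4403, -0.2149, 0.0371]
eef_rot: [180.0, 0.0, 169.5]
contact_force: [0.6, -0.2, -0.4]
gripper_width: 0.0233
```

>>> step_arm([
  {"tx": 0,"ty": 0,"tz": -0.7,"ax": 0,"ay": 0,"az": 0,"claw": -1},
  {"tx": 0,"ty": 0,"tz": 0,"ax": 0,"ay": 0,"az": 0,"claw": -1},
])

```text
time_s: 20.45
tcp_pos: [0.4403, -0.2149, 0.0365]
eef_rot: [-180.0, 0.0, 169.5]
contact_force: [-1.1, 1.0, 2.1]
gripper_width: 0.0231
```

>>> step_arm([
  {"tx": 0,"ty": 0,"tz": -0.4,"ax": 0,"ay": 0,"az": 0,"claw": -1},
  {"tx": 0,"ty": 0,"tz": 0,"ax": 0,"ay": 0,"az": 0,"claw": -1},
])

```text
time_s: 20.65
tcp_pos: [0.4404, -0.2149, 0.0365]
eef_rot: [-180.0, 0.0, 169.5]
contact_force: [-3.1, 2.2, 7.4]
gripper_width: 0.0236
```

>>> step_arm([
  {"tx": 0,"ty": 0,"tz": 0,"ax": 0,"ay": 0,"az": 0,"claw": -0.34},
  {"tx": 0,"ty": 0,"tz": 0,"ax": 0,"ay": 0,"az": 0,"claw": -0.34},
  {"tx": 0,"ty": 0,"tz": 0,"ax": 0,"ay": 0,"az": 0,"claw": -0.34},
  {"tx": 0,"ty": 0,"tz": 0,"ax": 0,"ay": 0,"az": 0,"claw": -0.34},
])

```text
time_s: 21.05
tcp_pos: [0.4402, -0.2149, 0.0359]
eef_rot: [-180.0, -0.0, 169.5]
contact_force: [0.6, -0.2, 0.2]
gripper_width: 0.0288
```

>>> step_arm([
  {"tx": 0,"ty": 0,"tz": 4,"ax": 0,"ay": 0,"az": 0,"claw": -0.34},
  {"tx": 0,"ty": 0,"tz": 8,"ax": 0,"ay": 0,"az": 0,"claw": -0.34},
  {"tx": 0,"ty": 0,"tz": 15,"ax": 0,"ay": 0,"az": 0,"claw": -0.34},
  {"tx": 0,"ty": 0,"tz": 20,"ax": 0,"ay": 0,"az": 0,"claw": -0.34},
  {"tx": 0,"ty": 0,"tz": 30,"ax": 0,"ay": 0,"az": 0,"claw": -0.34},
  {"tx": 0,"ty": 0,"tz": 40,"ax": 0,"ay": 0,"az": 0,"claw": -0.34},
  {"tx": 30,"ty": 0,"tz": 40,"ax": 0,"ay": 0,"az": 0,"claw": -0.34},
  {"tx": 40,"ty": 0,"tz": 40,"ax": 0,"ay": 0,"az": 0,"claw": -0.34},
  {"tx": 20,"ty": 0,"tz": 10,"ax": 0,"ay": 0,"az": 0,"claw": -0.34},
  {"tx": 0,"ty": 0,"tz": 0,"ax": 0,"ay": 0,"az": 0,"claw": -0.34},
  {"tx": 0,"ty": 0,"tz": 0,"ax": 0,"ay": 0,"az": 0,"claw": -0.34},
])

```text
time_s: 22.15
tcp_pos: [0.5251, -0.2147, 0.2382]
eef_rot: [180.0, -0.0, 169.5]
contact_force: [-1.4, -0.4, -0.5]
gripper_width: 0.0287
```

Run:
```python
from h import *
c=cap('wrist','w7'); s=r.get_state(); print(s['time_s'],s['tcp_pos'],s['eef_rot'])
cv2.imwrite('pics/w7.png',cv2.resize(c['image'][0:300,80:480],(800,600),interpolation=2))
```

```text
22.2 [ 0.52453579 -0.21465825  0.23780099] [ 1.79985658e+02 -8.03800300e-02  1.69492713e+02]
```

View pics/w7.png

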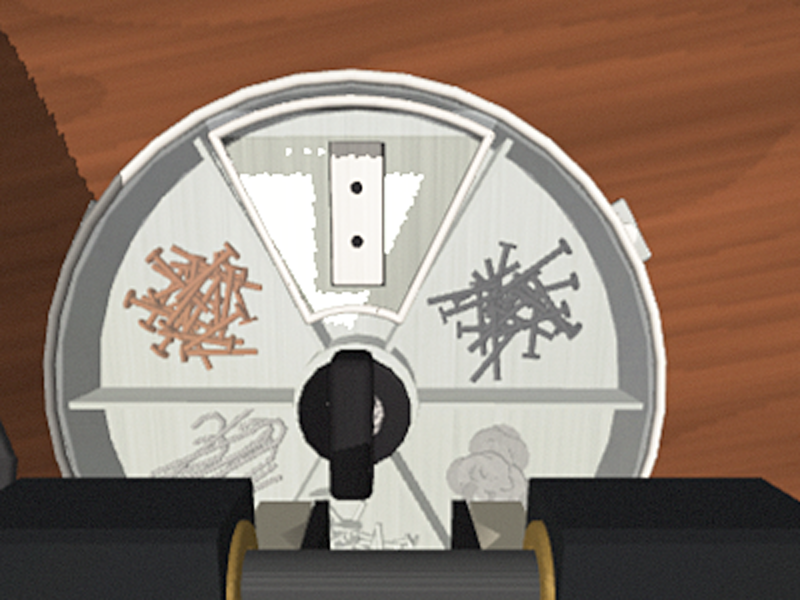

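Run:
```python
from h import *
a=ld('w7')
f=lambda u,v,z: pt(a,80+(u+.5)/2-.5,(v+.5)/2-.5,z)[:2]
h=(f(357,188,.036)+f(357,242,.036))/2; print('hook',h,'outline(w3) .4396 -.2142')
print(r.close_job())
```

```text
hook [ 0.4407164  -0.21384323] outline(w3) .4396 -.2142
the job is handed in; nothing more can be done
None
```

The job is done and handed in at about 22 s of the 61 s allowed.

- **Drum:** I turned it by the knob, about 105° clockwise. The empty bay stood within about 1° of the middle of the window, and the last picture showed it still there after the hook was placed.
- **Hook:** I took it out of the vise by its two ends and set it on its feet on open bench. There I let go and gripped it again by its long sides. I then lowered it through the window until the floor was felt, at about 7 N, before opening the fingers.

The last wrist picture shows the hook feet down on its outline, lengthwise along the bay. Its centre measured about 1.2 mm from the outline's centre, which is within the camera accuracy. The gripper was clear, and the contact force had gone back to about zero before I lifted away.

- **Camera disagreement:** The top and wrist cameras differed by 1 to 3 mm on the drum's axis. I trusted the wrist camera more, because it matched where the hook stood on the bench to within 1 mm.
- **Not checked:** I took no final picture of the slate, gauge block, nail bar or jar. The path did not come near them and no unexpected force showed.

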